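# Clamp the sample disc on the stage

### The job

The metal sample disc lies in its nest on the sample stage, and has to be clamped for measurement. Swing the clamp bar round over the disc until it meets its stop, then screw the knurled nut down clockwise until it stops tight, so that the bar holds the disc. Leave the other things on the bench where they are.

Things in the scene. Friction and masses are not known exactly. Their poses are not given: they have to be found in the camera images.
- stage: Grey steel base plate fixed to the bench, 120 x 215 x 14 mm (its x, y, z). Origin: centre of its underside; z up. A steel stud (12 mm thick, top 97 mm above the bench) stands at (0, 45) mm in its frame; the disc's nest is centred at (0, -40) mm; a stop pin, 8 mm thick, top 44 mm above the bench, at (-16.5, 5) mm.
- nest (a point): Centre of the nest floor, on the plate's top face, 14 mm above the bench. The nest is a low rim, 5 mm high, inner radius 26.5 mm.
- disc: The sample disc: loose plain steel disc, 50 mm in diameter, 20 mm thick, lying in the nest (top face 34 mm above the bench). Origin: centre of its underside.
- clamp_bar: Dark steel clamp bar, 24 mm wide, 12 mm thick, level, turning about the stud under the nut. Origin: on the stud's axis at the bar's underside; it runs along its own -y to 99 mm. At 85 mm it has a brass pad below (16 mm across, face 3.5 mm under the bar) and a steel post above. It sinks with the nut: underside 42.3 mm above the bench with the nut at 0, 36.8 mm when tight (pad pressing on the disc).
- bar_swing (a joint): Angle of the clamp bar about the stud, rad. 0: against its stop, pointing along the stage's -y, pad over the middle of the disc. Positive: swung away counter-clockwise seen from above (1.57: pointing along the stage's +x); range 0 to 1.6. Stays where it is left; about 0.08 N m turns it (1 N at the post).
- bar_post (a point): On the axis of the bar's upright steel post (14 mm in diameter, standing 32 mm above the bar's top), 22 mm above the bar's top face: a place to pinch or push it. 85 mm from the stud's axis.
- nut (a joint): Turn of the knurled nut, rad. Grows as it is screwed down, clockwise seen from above; it stops tight at 4.4. The nut and the bar go down 1.25 mm per rad. Stays where it is left; about 0.06 N m turns it.
- nut_grip (a point): On the nut's axis (upright), 25 mm above the nut's underside, which lies on the bar's top: a height to grip it. The knurled steel nut is a plain upright cylinder 34 mm in diameter and 34 mm high; the stud's end sticks up out of it by at most 15 mm. z up.
- spare_disc: Bystander: brass disc, 40 mm in diameter, 15 mm thick, on the bench. Origin: centre of its underside.
- wash_bottle: Bystander: white plastic bottle, 64 mm in diameter, 150 mm high. Origin: centre of its underside.
- beaker: Bystander: white ceramic cup, 66 mm in diameter at the rim, 70 mm high. Origin: centre of its underside.
- wrench: Bystander: steel wrench, 160 mm long, lying along its own x.
Things that resemble listed ones, but are neither listed nor needed, are in the scene too. There is more than one size of the stage; the one meant has the size given above.

How it is judged:
By the outcome, as a careful person would: the job done as asked, in the order asked, and still so for the second after the job is handed in, with the robot touching nothing.
It also fails if it takes over 61 s, if anything falls off the work surface, if the arm or the gripper's body presses on something with over 40 N, if the wrist force passes 120 N, or if a joint passes its speed limit or range.

### The arm

A 6-joint arm with a two-finger parallel gripper is mounted at the origin on the work surface. World frame = base frame: x ahead of the robot, y to its left, z up, the work surface at z = 0. Lengths are in m, angles in rad, forces in N, time in s.
With the tool pointing down it reaches from about 0.425 to 0.95 m from the base axis. Payload 3.5 kg.
Tool frame: the origin (TCP) lies on the centre line of the jaws, within the pads' length; the fingertips stand 14 mm ahead of it and the grasp point (between the pads) lies 5 mm behind it (tips_ahead is the distance from the TCP to the fingertips, in m); y points along the fingers, z is the direction in which the jaws open and shut, and the axes are right-handed (so a half turn about y gives the same grasp; the last joint's range is limited). The gripper opens to 85 mm and grips with 20 to 120 N. Pads are 22 mm wide; open, the fingers measure 114 mm over their backs; the gripper's body (76 mm by 85 mm) begins 54 mm behind the grasp point. The pads swing forward as they close: fully open they stand 13 mm farther back than shut.
Start: joints at [-1.455, 0.286, 1.577, -0, 1.279, -0.15], TCP at [0.177, -0.651, 0.245] pointing down, gripper open.
Joint ranges: [-2.77, 2.77], [-0.9, 2.22], [0.21, 2.48], [-1.53, 4.67], [0.24, 2.81], [-2.84, 2.84]. Speed limits (rad/s): [2.79, 2.79, 3.14, 3.14, 3.14, 3.14].

### API

Orientations are given as a unit quaternion [x, y, z, w].
In Python, from plant import get_state, read_camera, sign_off, tips_ahead gives the robot as it stands.
- The arm moves only by the tool send_rows, never from a script. Its argument "plan" is a list of rows, each a list of 2 entries, a list of its own where there are three numbers: the shift along the tool's x, y, z in units of 12 cm (1.0 is 12 cm), then the turn, a rotation vector about the tool's x, y, z in units of 360 degrees (1.0 is 360 degrees). In form: [[[tx, ty, tz], [rx, ry, rz]], ...]. A call has 1 to 12 rows; each row shifts and turns the commanded pose from where the row before left it, along the tool's axes as they then stand; what a row does not reach is not made up. A row lasts 1/10 s, in which the tool goes at most 50 mm and 8.59 degrees, less where a joint would pass 70% of its speed; a pose out of reach is approached as far as the arm can. A call with a number of a shift or a turn outside -1 to 1 is refused whole. A call with a gripper value outside its range is refused whole. "gripper" is the closure, from 0 (fully open) to 1 (shut), set as the call begins (left out, the last holds). The fingers move at their own pace and stop on an object; "grip_force" is the grip in N (left out, the last holds). Time passes only in rows, so rows that do not move let the fingers close. It gives the time, the measured TCP pose, the force and the opening at its end, in the units of the state.
- get_state(): the state, without advancing time (a new reading comes with each control period).
- read_camera(name): name is "side" or "top" or "wrist"; returns a dict with "img" (480x640x3 uint8, blue, green, red), "fx", "fy", "cx", "cy" (pixels), "D" ([k1, k2, p1, p2, k3] as OpenCV has them; the pictures are not rectified), "world_from_camera" (4x4, takes a point from camera to world coordinates); the wrist camera has in their place "mount" (4x4, takes a point from camera to tool coordinates, whose origin is the TCP and whose axes are the tool frame's). Camera axes: x right, y down, z forward; pixel columns grow to the right and rows downward; lengths in m; the calibration is good to about 2 mm. A picture is of the moment at which its call begins: read the wrist's pose just before it. There is no depth.
- sign_off(): hands the job in, once; it reports no verdict.
The state is a dict: "time": time; "qpos": joint angles; "dq": joint speeds; "joint_efforts": joint torques, N m; "eef_pos": TCP position; "tcp_rot": TCP orientation; "contact_force": force on the tool from outside, world axes, zero at the start; "wrist_torque": the same for the moment, N m; "opening": opening from 0.0 (shut) to 1.0 (fully open).
Only numpy, scipy, OpenCV 4.12 (cv2) and the standard library are available. Lean on these libraries where they do the work, as an engineer would, in place of code of your own. Each camera call takes 0.05 s, during which the arm holds its last target. There are 200 camera calls.

## Working session

There is one attempt and no reset: what is moved stays moved. The work goes in short steps, Python scripts to look and compute and a tool call to move; the robot and the scene stay as the last step left them, time stands still between calls to the robot, and variables do not carry over. Pictures are saved under pics/ and viewed, about 8 in all and at most 12, crops included, and the job is handed in when it is done.

Besides the shell and the picture viewer there is one more tool, called after "Request:" as name([rows], argument=value, ...), one row to a line, values as JSON. send_rows: Moves the arm, as the interface text tells. Its arguments: {"type":"object","properties":{"plan":{"type":"array"},"gripper":{"type":"number"},"grip_force":{"type":"number"}},"required":["plan"]}

```bash
ls; mkdir -p pics; python3 - <<'E'
from plant import *
import cv2
print(get_state(), tips_ahead)
for n in ("top","side"):
    c=read_camera(n); cv2.imwrite(f"pics/{n}0.png",c["img"]); print(n,{k:v for k,v in c.items() if k!="img"})
E
```

```text
pics
{'time': 0.0, 'qpos': array([-1.45502184e+00,  2.87159112e-01,  1.57815850e+00, -3.15786885e-06,
        1.27859159e+00, -1.49995164e-01]), 'dq': array([-7.82363964e-04,  1.42205557e-03,  7.31692878e-04,  1.12877226e-03,
       -9.22069070e-06,  3.98381514e-04]), 'joint_efforts': array([ 6.60596834e-05, -4.05982554e+01, -2.92624980e+01, -9.50147523e-05,
        5.74421865e-03,  9.14270174e-06]), 'eef_pos': array([ 0.17724926, -0.65067506,  0.24396152]), 'tcp_rot': array([-0.09367478,  0.70169119, -0.70005335,  0.09370067]), 'contact_force': array([0.89348433, 0.40311232, 0.10464093]), 'wrist_torque': array([-0.04451106,  0.01806563,  0.01214041]), 'opening': 1.0000593846639048} 0.014
top {'fx': 440.78107764563737, 'fy': 440.78107764563737, 'cx': 319.97742823717675, 'cy': 241.56197221128767, 'D': array([0.02897377, 0.        , 0.        , 0.        , 0.        ]), 'world_from_camera': array([[ 0.09742798, -0.97364359,  0.20621821,  0.38568421],
       [-0.99523849, -0.09590702,  0.01738365, -0.02791051],
       [ 0.00285229, -0.20692995, -0.9783516 ,  1.03252717],
       [ 0.        ,  0.        ,  0.        ,  1.        ]])}
side {'fx': 488.60812059415196, 'fy': 488.60812059415196, 'cx': 319.2858998769349, 'cy': 238.91593859510846, 'D': array([0.01046191, 0.        , 0.        , 0.        , 0.        ]), 'world_from_camera': array([[ 0.96438937, -0.18450487,  0.18950222,  0.3933201 ],
       [-0.26377417, -0.72349429,  0.63794921, -0.70099658],
       [ 0.01939904, -0.66521723, -0.74639783,  0.86678504],
       [ 0.        ,  0.        ,  0.        ,  1.        ]])}
```

View pics/top0.png

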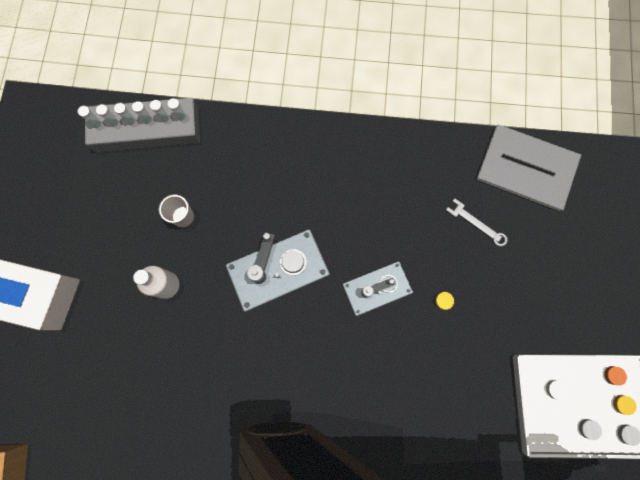

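View pics/side0.png

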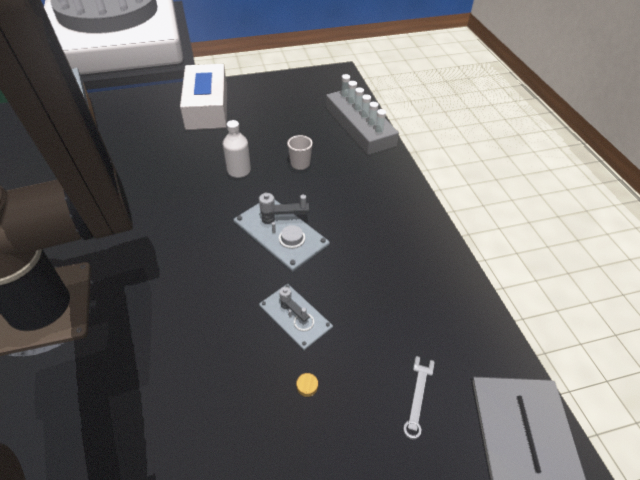

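Two candidates look like the stage: the large plate at top-view pixel (278,270) with its bar swung away, and the small plate at (378,288) with its bar over the nest. I'll check the sizes in an enlarged crop.

```bash
python3 - <<'E'
import cv2
a=cv2.imread("pics/top0.png")[222:322,212:342]; b=cv2.imread("pics/side0.png")[180:280,225:355]
a=cv2.resize(a,None,fx=6,fy=6,interpolation=cv2.INTER_CUBIC); 
cv2.imwrite("pics/topc.png",a)
cv2.imwrite("pics/sidec.png",cv2.resize(b,None,fx=6,fy=6,interpolation=cv2.INTER_CUBIC))
E
```

```text
(no output)
```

View pics/topc.png

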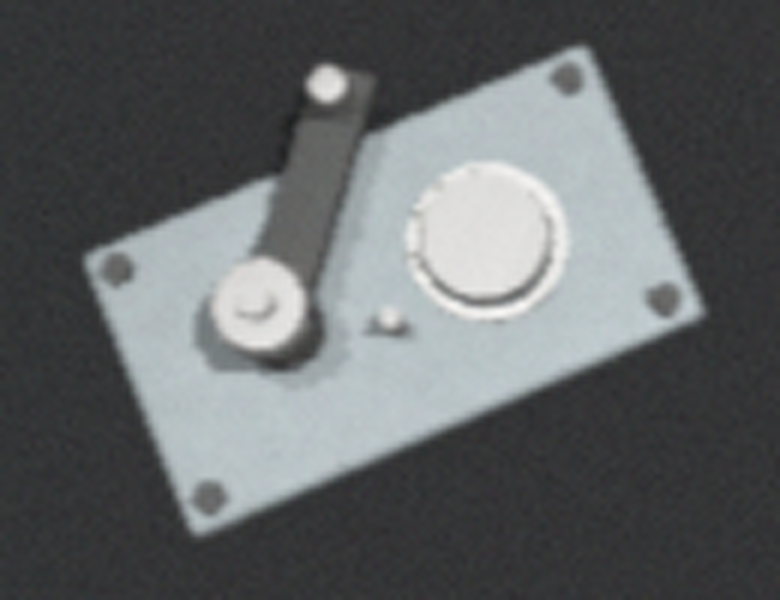

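View pics/sidec.png

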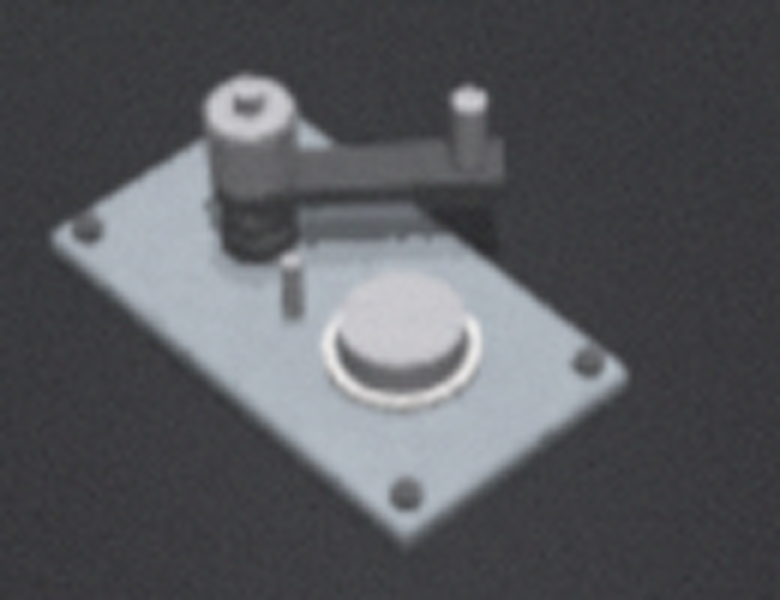

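The top crop shows the large plate. Corners are at crop (88,258), (588,44), (704,314) and (195,536), nut top at (260,303), post top at (327,83), disc at (484,230) and pin at (392,318). In the side crop the nut top is at (250,108), the post at (469,100) and the disc at (403,318). Next I compute positions and compare them with the given sizes.

```bash
cat > h.py <<'E'
import numpy as np, cv2
from plant import *
from scipy.spatial.transform import Rotation as R
def ray2z(c,uv,z,T=None):
    T=c["world_from_camera"] if T is None else T
    K=np.array([[c["fx"],0,c["cx"]],[0,c["fy"],c["cy"]],[0,0,1]])
    n=cv2.undistortPoints(np.array([[uv]],float),K,c["D"])[0,0]
    d=T[:3,:3]@[n[0],n[1],1]; o=T[:3,3]
    return o+d*(z-o[2])/d[2]
E
python3 - <<'E'
from h import *
t=read_camera("top"); s=read_camera("side")
f=lambda c,p,o,z: ray2z(c,(np.array(p)+.5)/6-.5+o,z)
T=[((88,258),.014),((588,44),.014),((704,314),.014),((195,536),.014)]
c=np.array([f(t,p,(212,222),z) for p,z in T])
print(c.round(4)); print([np.linalg.norm(c[i]-c[i-1]).round(4) for i in range(4)])
cen=c.mean(0); yv=(c[0]+c[3]-c[1]-c[2])/2; yv/=np.linalg.norm(yv)  # +y stage: toward stud end
xv=np.array([yv[1],-yv[0],0]); print("cen",cen,"yaw",np.arctan2(xv[1],xv[0]))
for nm,pt,ps,z in [("nut",(260,303),(250,108),.0883),("post",(327,83),(469,100),.0863),("disc",(484,230),(403,318),.034),("pin",(392,318),(290,258),.044)]:
    for k,p in (("t",f(t,pt,(212,222),z)),("s",f(s,ps,(225,180),z))):
        print(nm,k,p.round(4),"stage",[(float((p-cen)@v)*1000).__round__(1) for v in (xv,yv)])
for p in ((52,236),(407,543),(628,372)):
    p=f(s,p,(225,180),.014); print("side corner",p.round(4),[(float((p-cen)@v)*1000).__round__(1) for v in (xv,yv)])
E
```

```text
[[ 0.5244  0.2023  0.014 ]
 [ 0.6285  0.0178  0.014 ]
 [ 0.5259 -0.038   0.014 ]
 [ 0.4225  0.1467  0.014 ]]
[np.float64(0.1161), np.float64(0.2119), np.float64(0.1168), np.float64(0.2117)]
cen [0.52529696 0.08220042 0.014     ] yaw 0.5121005828757168
nut t [0.504  0.1219 0.0883] stage [0.9, 45.0]
nut s [0.5063 0.1174 0.0883] stage [0.7, 40.0]
post t [0.5873 0.1082 0.0863] stage [66.7, -7.7]
post s [0.5893 0.1034 0.0863] stage [66.1, -12.9]
disc t [0.5471 0.049  0.034 ] stage [2.7, -39.7]
disc s [0.5483 0.0454 0.034 ] stage [2.0, -43.4]
pin t [0.5088 0.0789 0.044 ] stage [-16.0, 5.2]
pin s [0.5114 0.0778 0.044 ] stage [-14.3, 3.0]
side corner [0.4255 0.1416 0.014 ] [-57.8, 100.7]
side corner [ 0.528  -0.0464  0.014 ] [-60.7, -113.4]
side corner [0.6301 0.0141 0.014 ] [58.0, -110.7]
```

```bash
cat >> h.py <<'E'
def to(pos,az=None):
    """tool-axis shift (units of .12 m) after turning jaw azimuth to az (turn about tool y, units of 360 deg)"""
    s=get_state(); M=R.from_quat(s["tcp_rot"]); m=M.as_matrix()
    j=np.arctan2(m[1,2],m[0,2]); 
    tilt=np.degrees(np.arccos(-m[2,1]))
    ry=0 if az is None else -((az-j+np.pi)%(2*np.pi)-np.pi)   # y down: +ry = clockwise
    d=np.array(pos)-s["eef_pos"]
    print("t",s["time"],"jaw az",round(j,3),"tilt deg",round(tilt,2),"ry units",round(ry/2/np.pi,4),"q",s["qpos"].round(2))
    for nm,MM in (("shift before turn",M),("after turn",M*R.from_rotvec([0,ry,0]))):
        print(nm,(MM.inv().apply(d)/.12).round(3), "dist",np.linalg.norm(d).round(4))
E
python3 -c "
from h import *
to([.588,.106,.2],.96);to([.588,.106,.2],-2.18)"
```

```text
t 0.2 jaw az -1.305 tilt deg 0.09 ry units -0.3605 q [-1.46  0.29  1.58 -0.    1.28 -0.15]
shift before turn [-4.959  0.379 -5.186] dist 0.8623
after turn [-0.813  0.379  7.13 ] dist 0.8623
t 0.2 jaw az -1.305 tilt deg 0.09 ry units 0.1393 q [-1.46  0.29  1.58 -0.    1.28 -0.15]
shift before turn [-4.959  0.379 -5.186] dist 0.8623
after turn [ 0.802  0.379 -7.131] dist 0.8623
```

Request:
send_rows([
  [[-0.248, 0, -0.26], [0, 0, 0]],
  [[-0.248, 0, -0.26], [0, 0, 0]],
  [[-0.248, 0, -0.26], [0, 0, 0]],
  [[-0.248, 0, -0.26], [0, 0, 0]],
  [[-0.248, 0, -0.26], [0, 0, 0]],
  [[-0.248, 0, -0.26], [0, 0, 0]],
  [[-0.248, 0, -0.26], [0, 0, 0]],
  [[-0.248, 0, -0.26], [0, 0, 0]],
  [[-0.248, 0, -0.26], [0, 0, 0]],
  [[-0.248, 0, -0.26], [0, 0, 0]],
  [[-0.248, 0, -0.26], [0, 0, 0]],
  [[-0.248, 0, -0.26], [0, 0, 0]],
], gripper=0.4, grip_force=30)

```text
time: 1.4
eef_pos: [0.424, -0.1945, 0.2454]
tcp_rot: [0.093, -0.701, 0.701, -0.094]
contact_force: [0.7, -0.5, 0.8]
opening: 0.602
```

Request:
send_rows([
  [[-0.248, 0, -0.26], [0, 0, 0]],
  [[-0.248, 0, -0.26], [0, 0, 0]],
  [[-0.248, 0, -0.26], [0, 0, 0]],
  [[-0.248, 0, -0.26], [0, 0, 0]],
  [[-0.248, 0, -0.26], [0, 0, 0]],
  [[-0.248, 0, -0.26], [0, 0, 0]],
  [[-0.248, 0, -0.26], [0, 0, 0]],
  [[-0.248, 0, -0.26], [0, 0, 0]],
])

```text
time: 2.2
eef_pos: [0.5882, 0.109, 0.2452]
tcp_rot: [0.094, -0.701, 0.701, -0.094]
contact_force: [0.0, -0.7, -0.5]
opening: 0.599
```

Request:
send_rows([
  [[0, 0, 0], [0, -0.0225, 0]],
  [[0, 0, 0], [0, -0.0225, 0]],
  [[0, 0, 0], [0, -0.0225, 0]],
  [[0, 0, 0], [0, -0.0225, 0]],
  [[0, 0, 0], [0, -0.0225, 0]],
  [[0, 0, 0], [0, -0.0225, 0]],
  [[0, 0, 0], [0, -0.0225, 0]],
  [[0, 0, 0], [0, -0.0225, 0]],
])

```text
time: 3.0
eef_pos: [0.5876, 0.1072, 0.2451]
tcp_rot: [-0.456, 0.54, -0.54, 0.456]
contact_force: [0.2, -0.4, 0.1]
opening: 0.599
```

Request:
send_rows([
  [[0, 0, 0], [0, -0.0225, 0]],
  [[0, 0, 0], [0, -0.0225, 0]],
  [[0, 0, 0], [0, -0.0225, 0]],
  [[0, 0, 0], [0, -0.0225, 0]],
  [[0, 0, 0], [0, -0.0225, 0]],
  [[0, 0, 0], [0, -0.0225, 0]],
  [[0, 0, 0], [0, -0.0225, 0]],
  [[0, 0, 0], [0, -0.0225, 0]],
  [[0, 0, 0], [0, 0, 0]],
  [[0, 0, 0], [0, 0, 0]],
])

```text
time: 4.0
eef_pos: [0.5876, 0.1072, 0.2452]
tcp_rot: [0.674, -0.215, 0.215, -0.674]
contact_force: [-0.1, -0.1, -0.5]
opening: 0.604
```

```bash
python3 -c "
from h import *
to([.588,.106,.2],.96)
s=get_state(); c=read_camera('wrist'); cv2.imwrite('pics/w1.png',c['img'])
print(s['eef_pos'],s['tcp_rot'],s['contact_force'],s['opening'],{k:v for k,v in c.items() if k!='img'})"
```

```text
t 4.0 jaw az 0.954 tilt deg 0.02 ry units -0.001 q [ 0.01  0.12  1.77  0.    1.25 -0.94]
shift before turn [ 0.008  0.376 -0.006] dist 0.0452
after turn [ 0.008  0.376 -0.006] dist 0.0452
[0.58761284 0.10715679 0.24515489] [ 0.67377546 -0.2147423   0.21453875 -0.67371025] [-0.10987125 -0.11823957 -0.5171148 ] 0.60427089927268 {'fx': 393.34514105903224, 'fy': 393.34514105903224, 'cx': 323.7062614164598, 'cy': 239.92032599210037, 'D': array([-0.01209773,  0.        ,  0.        ,  0.        ,  0.        ]), 'mount': array([[-7.45159418e-04,  9.59518051e-01,  2.81646150e-01,
        -7.17353357e-02],
       [ 6.76243857e-05, -2.81646179e-01,  9.59518330e-01,
        -1.27022763e-01],
       [ 9.99999720e-01,  7.34040268e-04,  1.44984484e-04,
         5.09030147e-04],
       [ 0.00000000e+00,  0.00000000e+00,  0.00000000e+00,
         1.00000000e+00]])}
```

View pics/w1.png

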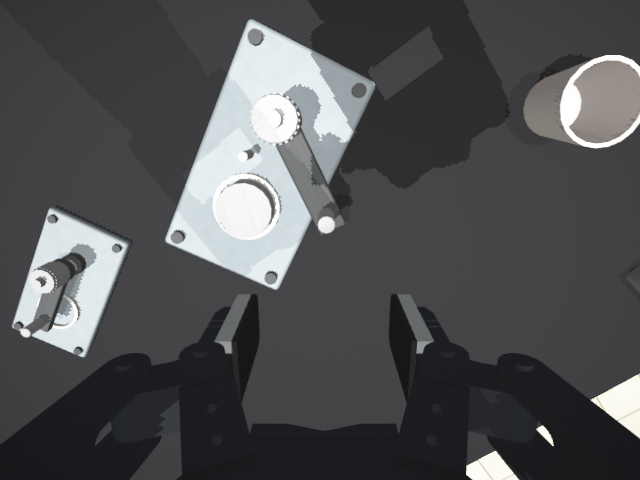

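The wrist view shows the nut top at (275,118), post top (327,225), disc top (243,208) and pin top (244,156). The small look-alike stage is at (70,285), out of the way.

```bash
python3 -c "
from h import *
s=get_state(); c=read_camera('wrist')
P=np.eye(4);P[:3,:3]=R.from_quat(s['tcp_rot']).as_matrix();P[:3,3]=s['eef_pos'];T=P@c['mount']
r={n:ray2z(c,p,z,T) for n,p,z in [('nut',(275,118),.0883),('post',(327,225),.0863),('disc',(243,208),.034),('pin',(244,156),.044)]}
for n in r: print(n,r[n].round(4))
d=r['post']-r['nut'];e=r['disc']-r['nut'];print(np.linalg.norm(d[:2]),np.arctan2(d[1],d[0]),np.linalg.norm(e[:2]),np.arctan2(e[1],e[0]))
to([*r['post'][:2],.08])
for c in ((250,19),(375,84),(277,289),(166,241)): print(ray2z(read_camera('wrist'),c,.014,T).round(4))
"
```

```text
nut [0.5063 0.1241 0.0883]
post [0.5898 0.1093 0.0863]
disc [0.5458 0.0508 0.034 ]
pin [0.5118 0.0814 0.044 ]
0.08473614467418746 -0.1755478579098006 0.08323444938302446 -1.0771967349875438
t 4.1 jaw az 0.955 tilt deg 0.01 ry units 0.0 q [ 0.01  0.12  1.77  0.    1.25 -0.94]
shift before turn [0.004 1.377 0.025] dist 0.1653
after turn [0.004 1.377 0.025] dist 0.1653
[0.4266 0.1478 0.014 ]
[0.5274 0.2039 0.014 ]
[0.6298 0.0216 0.014 ]
[ 0.5294 -0.0349  0.014 ]
```

Request:
send_rows([
  [[0, 0.348, 0.01], [0, 0, 0]],
  [[0, 0.348, 0.01], [0, 0, 0]],
  [[0, 0.348, 0], [0, 0, 0]],
  [[0, 0.2, 0], [0, 0, 0]],
  [[0, 0.1, 0], [0, 0, 0]],
  [[0, 0.048, 0], [0, 0, 0]],
  [[0, 0, 0], [0, 0, 0]],
])

```text
time: 5.0
eef_pos: [0.5896, 0.1091, 0.0787]
tcp_rot: [-0.674, 0.214, -0.214, 0.674]
contact_force: [-0.4, -0.0, -0.0]
opening: 0.6
```

Request:
send_rows([
  [[0, 0, 0], [0, 0, 0]],
  [[0, 0, 0], [0, 0, 0]],
  [[0, 0, 0], [0, 0, 0]],
  [[0, 0, 0], [0, 0, 0]],
  [[0, 0, 0], [0, 0, 0]],
  [[0, 0, 0], [0, 0, 0]],
  [[0, 0, 0], [0, 0, 0]],
  [[0, 0, 0], [0, 0, 0]],
], gripper=1, grip_force=25)

```text
time: 5.8
eef_pos: [0.5902, 0.109, 0.0793]
tcp_rot: [-0.674, 0.213, -0.215, 0.674]
contact_force: [2.3, -1.1, 4.6]
opening: 0.146
```

```bash
python3 -c "
from h import *
s=get_state();print(s['opening']*85)
p=s['eef_pos'];d0=-.61;print(p)
S=np.array([.5055,.121]);b=p[:2]-S;L=np.hypot(*b);a=np.arctan2(b[1],b[0]);print(L,a)
m=R.from_quat(s['tcp_rot'])
k=np.linspace(a,-1.0588-.03,13);q=np.c_[S+L*np.c_[np.cos(k),np.sin(k)],np.full(13,p[2])]
print((m.inv().apply(np.diff(q,axis=0))/.12).round(4))
"
```

```text
12.402420086119335
[0.59024794 0.1089918  0.07926256]
0.0855944476200049 -0.1407561029735031
[[ 0.0237 -0.     -0.0511]
 [ 0.0196 -0.     -0.0528]
 [ 0.0153 -0.     -0.0542]
 [ 0.011  -0.0001 -0.0553]
 [ 0.0066 -0.0001 -0.0559]
 [ 0.0022 -0.0001 -0.0563]
 [-0.0023 -0.0001 -0.0563]
 [-0.0067 -0.0001 -0.0559]
 [-0.0111 -0.0001 -0.0552]
 [-0.0154 -0.0001 -0.0542]
 [-0.0197 -0.0001 -0.0528]
 [-0.0238 -0.0001 -0.0511]]
```

Request:
send_rows([
  [[0, -0.02, 0], [0, 0, 0]],
  [[0.024, 0, -0.051], [0, 0, 0]],
  [[0.02, 0, -0.053], [0, 0, 0]],
  [[0.015, 0, -0.054], [0, 0, 0]],
  [[0.011, 0, -0.055], [0, 0, 0]],
  [[0.007, 0, -0.056], [0, 0, 0]],
  [[0.002, 0, -0.056], [0, 0, 0]],
  [[-0.002, 0, -0.056], [0, 0, 0]],
  [[-0.007, 0, -0.056], [0, 0, 0]],
  [[-0.011, 0, -0.055], [0, 0, 0]],
  [[-0.015, 0, -0.054], [0, 0, 0]],
  [[0, 0, 0], [0, 0, 0]],
])

```text
time: 7.0
eef_pos: [0.555, 0.0516, 0.0804]
tcp_rot: [0.675, -0.214, 0.214, -0.674]
contact_force: [2.1, -3.5, 1.2]
opening: 0.15
```

```bash
python3 -c "
from h import *
s=get_state();p=s['eef_pos'];S=np.array([.5055,.121]);b=p[:2]-S;print(s['opening'],p,np.hypot(*b),np.arctan2(b[1],b[0])+1.0588,s['contact_force'],s['wrist_torque'])"
```

```text
0.14967116521800325 [0.55503371 0.05155606 0.08044003] 0.08529976501018888 0.10759393000260331 [ 2.12476595 -3.50894914  1.20991933] [-0.63663274 -0.3479638  -0.0821911 ]
```

Request:
send_rows([
  [[-0.0085, 0, -0.018], [0, 0, 0]],
  [[-0.0085, 0, -0.018], [0, 0, 0]],
  [[-0.0085, 0, -0.018], [0, 0, 0]],
  [[0, 0, 0], [0, 0, 0]],
])

```text
time: 7.4
eef_pos: [0.5496, 0.0487, 0.0807]
tcp_rot: [0.674, -0.213, 0.214, -0.674]
contact_force: [4.3, -3.0, 0.3]
opening: 0.148
```

Request:
send_rows([
  [[-0.0085, 0, -0.018], [0, 0, 0]],
  [[0, 0, 0], [0, 0, 0]],
])

```text
time: 7.6
eef_pos: [0.5474, 0.0476, 0.0807]
tcp_rot: [0.674, -0.213, 0.214, -0.674]
contact_force: [4.4, -3.4, 0.8]
opening: 0.147
```

Request:
send_rows([
  [[-0.0085, 0, -0.018], [0, 0, 0]],
  [[0, 0, 0], [0, 0, 0]],
])

```text
time: 7.8
eef_pos: [0.5463, 0.0471, 0.081]
tcp_rot: [-0.673, 0.213, -0.215, 0.675]
contact_force: [7.9, 0.4, 0.1]
opening: 0.149
```

Request:
send_rows([
  [[-0.0085, 0, -0.018], [0, 0, 0]],
  [[0, 0, 0], [0, 0, 0]],
])

```text
time: 8.0
eef_pos: [0.5452, 0.0465, 0.0813]
tcp_rot: [-0.672, 0.212, -0.216, 0.675]
contact_force: [8.4, 2.0, -2.2]
opening: 0.149
```

Request:
send_rows([
  [[-0.0085, 0, -0.018], [0, 0, 0]],
  [[0, 0, 0], [0, 0, 0]],
])

```text
time: 8.2
eef_pos: [0.5441, 0.0459, 0.0815]
tcp_rot: [-0.672, 0.211, -0.217, 0.676]
contact_force: [12.2, 4.4, -2.9]
opening: 0.152
```

```bash
python3 -c "
from h import *
s=get_state();p=s['eef_pos'];S=np.array([.5055,.121]);b=p[:2]-S;print(s['opening'],p,np.hypot(*b),np.arctan2(b[1],b[0])+1.0588,s['contact_force'],s['wrist_torque'])"
```

```text
0.15204828494836617 [0.54411775 0.04591438 0.08154967] 0.08443447638454443 -0.036961443791252435 [12.20399827  4.44129086 -2.86455333] [ 0.66255756 -1.87405937 -0.10078423]
```

Request:
send_rows([
  [[0.0085, 0, 0.018], [0, 0, 0]],
  [[0, 0, 0], [0, 0, 0]],
])

```text
time: 8.4
eef_pos: [0.5453, 0.0465, 0.0813]
tcp_rot: [-0.673, 0.212, -0.216, 0.675]
contact_force: [8.1, 0.3, -2.9]
opening: 0.15
```

Request:
send_rows([
  [[0, 0, 0], [0, 0, 0]],
  [[0, 0, 0], [0, 0, 0]],
  [[0, 0, 0], [0, 0, 0]],
  [[0, 0, 0], [0, 0, 0]],
  [[0, 0, 0], [0, 0, 0]],
], gripper=0.4)

```text
time: 8.9
eef_pos: [0.5426, 0.0455, 0.0803]
tcp_rot: [0.674, -0.214, 0.213, -0.674]
contact_force: [-0.0, -0.1, -0.1]
opening: 0.604
```

Request:
send_rows([
  [[0, -0.1, 0], [0, 0, 0]],
  [[0, -0.348, 0], [0, 0, 0]],
  [[0, -0.348, 0], [0, 0, 0]],
  [[0, -0.348, 0], [0, 0, 0]],
  [[0, -0.2, 0], [0, 0, 0]],
  [[0, 0, 0], [0, 0, 0]],
  [[0, 0, 0], [0, 0, 0]],
])

```text
time: 9.6
eef_pos: [0.5432, 0.0455, 0.2428]
tcp_rot: [-0.674, 0.213, -0.214, 0.674]
contact_force: [-0.6, 0.3, -0.9]
opening: 0.601
```

```bash
python3 -c "
from h import *
s=get_state(); c=read_camera('wrist'); t=read_camera('top')
i=c['img'][20:320,100:420]; j=t['img'][222:322,212:342]
cv2.imwrite('pics/w2.png',cv2.resize(i,None,fx=2.5,fy=2)) if 0 else cv2.imwrite('pics/w2.png',cv2.resize(c['img'][0:300,100:500],None,fx=2,fy=2,interpolation=cv2.INTER_CUBIC))
print(s['eef_pos'],s['contact_force'],s['qpos'],s['opening'])
to([.5055,.121,.2],0)"
```

```text
[0.54320141 0.04546252 0.24276693] [-0.55215936  0.33699531 -0.91076717] [-1.02682163e-01  1.14365025e-03  1.90008248e+00  9.87181951e-06
  1.23897321e+00 -1.05965829e+00] 0.6005271253704972
t 9.7 jaw az 0.957 tilt deg 0.19 ry units 0.1523 q [-0.1   0.    1.9   0.    1.24 -1.06]
shift before turn [-0.611  0.337  0.339] dist 0.093
after turn [-0.629  0.337 -0.304] dist 0.093
```

View pics/w2.png

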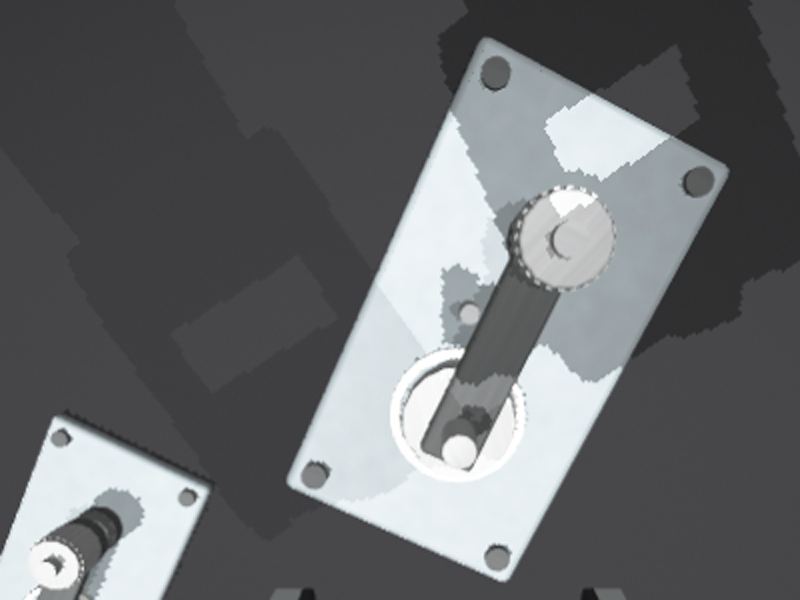

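The wrist view (crop scale 2, offset 100,0) shows the bar parallel to the plate, over the disc and against the pin. The nut top is at full-image (382.5,120).

```bash
python3 -c "
from h import *
s=get_state(); c=read_camera('wrist')
P=np.eye(4);P[:3,:3]=R.from_quat(s['tcp_rot']).as_matrix();P[:3,3]=s['eef_pos'];T=P@c['mount']
n=ray2z(c,(382.5,120),.0883,T);q=ray2z(c,(330,225),.0863,T);d=q-n;print(n,q,np.hypot(d[0],d[1]),np.arctan2(d[1],d[0]))
to([.5055,.122,.2427])"
```

```text
[0.50383709 0.12172118 0.0883    ] [0.54405237 0.05022717 0.0863    ] 0.0820284192225875 -1.058407950250834
t 9.75 jaw az 0.957 tilt deg 0.22 ry units 0.0 q [-0.1   0.    1.9   0.    1.24 -1.06]
shift before turn [-0.616 -0.022  0.345] dist 0.0848
after turn [-0.616 -0.022  0.345] dist 0.0848
```

Request:
send_rows([
  [[-0.206, 0, 0.115], [0, 0, 0]],
  [[-0.206, 0, 0.115], [0, 0, 0]],
  [[-0.206, 0, 0.115], [0, 0, 0]],
  [[0, 0, 0], [0, 0, 0]],
])

```text
time: 10.15
eef_pos: [0.5043, 0.1241, 0.2399]
tcp_rot: [0.675, -0.214, 0.211, -0.674]
contact_force: [-0.2, 0.4, -0.4]
opening: 0.601
```

Request:
send_rows([
  [[0, 0, 0], [0, -0.0225, 0]],
  [[0, 0, 0], [0, -0.0225, 0]],
  [[0, 0, 0], [0, -0.0225, 0]],
  [[0, 0, 0], [0, -0.0225, 0]],
  [[0, 0, 0], [0, -0.0225, 0]],
  [[0, 0, 0], [0, -0.0225, 0]],
  [[0, 0, 0], [0, -0.0225, 0]],
  [[0, 0, 0], [0, -0.0225, 0]],
  [[0, 0, 0], [0, -0.0225, 0]],
  [[0, 0, 0], [0, -0.0225, 0]],
  [[0, 0, 0], [0, -0.0225, 0]],
  [[0, 0, 0], [0, 0, 0]],
], gripper=0.2)

```text
time: 11.35
eef_pos: [0.5062, 0.1213, 0.2406]
tcp_rot: [-0.63, -0.32, 0.321, 0.631]
contact_force: [-0.2, -0.1, -0.2]
opening: 0.801
```

```bash
python3 -c "
from h import *
s=get_state(); c=read_camera('wrist'); cv2.imwrite('pics/w3.png',c['img'])
to([.5055,.122,.079])"
```

```text
t 11.4 jaw az 2.509 tilt deg 0.12 ry units 0.0 q [ 0.04 -0.05  1.96 -0.    1.24 -2.47]
shift before turn [0.002 1.348 0.006] dist 0.1618
after turn [0.002 1.348 0.006] dist 0.1618
```

View pics/w3.png

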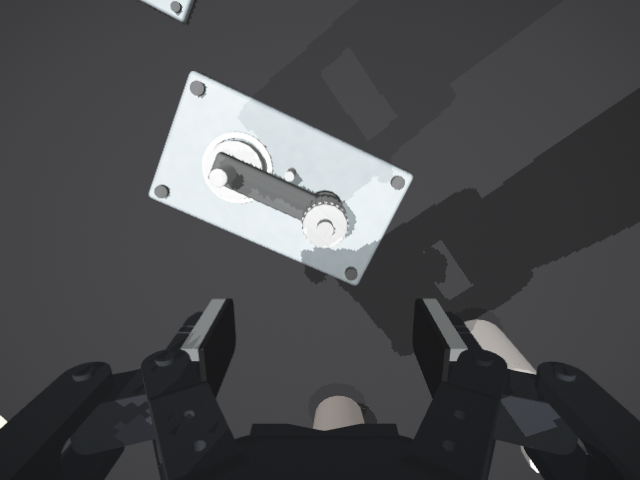

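The wrist view shows the nut top at (325,226), centred between the jaws (cx 324). The bar is still at the stop.

```bash
python3 -c "
from h import *
s=get_state(); c=read_camera('wrist')
P=np.eye(4);P[:3,:3]=R.from_quat(s['tcp_rot']).as_matrix();P[:3,3]=s['eef_pos'];T=P@c['mount']
n=ray2z(c,(325,226),.0883,T);print(n);to([n[0],n[1],.079])"
```

```text
[0.50518015 0.12233032 0.0883    ]
t 11.45 jaw az 2.509 tilt deg 0.1 ry units 0.0 q [ 0.04 -0.05  1.96 -0.    1.24 -2.47]
shift before turn [0.002 1.35  0.01 ] dist 0.162
after turn [0.002 1.35  0.01 ] dist 0.162
```

Request:
send_rows([
  [[0, 0.34, 0.01], [0, 0, 0]],
  [[0, 0.34, 0], [0, 0, 0]],
  [[0, 0.34, 0], [0, 0, 0]],
  [[0, 0.2, 0], [0, 0, 0]],
  [[0, 0.1, 0], [0, 0, 0]],
  [[0, 0.02, 0], [0, 0, 0]],
  [[0, 0, 0], [0, 0, 0]],
])

```text
time: 12.15
eef_pos: [0.5062, 0.1227, 0.0819]
tcp_rot: [0.631, 0.321, -0.32, -0.63]
contact_force: [0.1, 0.2, 0.2]
opening: 0.801
```

Request:
send_rows([
  [[0, 0, 0], [0, 0, 0]],
  [[0, 0, 0], [0, 0, 0]],
  [[0, 0, 0], [0, 0, 0]],
  [[0, 0, 0], [0, 0, 0]],
  [[0, 0, 0], [0, 0, 0]],
  [[0, 0, 0], [0, 0, 0]],
  [[0, 0, 0], [0, 0, 0]],
], gripper=1, grip_force=40)

```text
time: 12.85
eef_pos: [0.5065, 0.1229, 0.0829]
tcp_rot: [0.631, 0.321, -0.32, -0.63]
contact_force: [-1.8, 0.8, 7.0]
opening: 0.38
```

Request:
send_rows([
  [[0, 0.0015, 0], [0, 0.0225, 0]],
  [[0, 0.0015, 0], [0, 0.0225, 0]],
  [[0, 0.0015, 0], [0, 0.0225, 0]],
  [[0, 0.0015, 0], [0, 0.0225, 0]],
  [[0, 0.0015, 0], [0, 0.0225, 0]],
  [[0, 0.0015, 0], [0, 0.0225, 0]],
  [[0, 0.0015, 0], [0, 0.0225, 0]],
  [[0, 0.0015, 0], [0, 0.0225, 0]],
  [[0, 0.0015, 0], [0, 0.0225, 0]],
  [[0, 0.0015, 0], [0, 0.0225, 0]],
])

```text
time: 13.85
eef_pos: [0.5066, 0.1218, 0.0811]
tcp_rot: [0.688, -0.166, 0.168, -0.686]
contact_force: [-0.8, -3.6, 6.2]
opening: 0.384
```

```bash
python3 -c "
from h import *
s=get_state();print({k:np.round(v,3) for k,v in s.items()});to([.5055,.122,.08])"
```

```text
{'time': np.float64(13.85), 'qpos': array([ 0.042,  0.151,  2.067, -0.003,  0.921, -1.05 ]), 'dq': array([-1.000e-03,  2.000e-03,  3.000e-03, -0.000e+00, -2.000e-03,
        1.399e+00]), 'joint_efforts': array([  1.462, -27.097, -22.216,   0.766,  -0.496,  -0.684]), 'eef_pos': array([0.507, 0.122, 0.081]), 'tcp_rot': array([ 0.688, -0.166,  0.168, -0.686]), 'contact_force': array([-0.758, -3.585,  6.246]), 'wrist_torque': array([-0.696,  0.355,  0.022]), 'opening': np.float64(0.384)}
t 13.85 jaw az 1.094 tilt deg 0.19 ry units 0.0 q [ 0.04  0.15  2.07 -0.    0.92 -1.05]
shift before turn [-0.009  0.009 -0.003] dist 0.0016
after turn [-0.009  0.009 -0.003] dist 0.0016
```

Turning cleanly, 1.41 rad so far. I'll continue.

Request:
send_rows([
  [[0, 0.0015, 0], [0, 0.0225, 0]],
  [[0, 0.0015, 0], [0, 0.0225, 0]],
  [[0, 0.0015, 0], [0, 0.0225, 0]],
  [[0, 0.0015, 0], [0, 0.0225, 0]],
  [[0, 0.0015, 0], [0, 0.0225, 0]],
  [[0, 0.0015, 0], [0, 0.0225, 0]],
  [[0, 0.0015, 0], [0, 0.0225, 0]],
  [[0, 0.0015, 0], [0, 0.0225, 0]],
  [[0, 0.0015, 0], [0, 0.0225, 0]],
  [[0, 0.0015, 0], [0, 0.0225, 0]],
  [[0, 0.0015, 0], [0, 0.0225, 0]],
  [[0, 0.0015, 0], [0, 0.0225, 0]],
])

```text
time: 15.05
eef_pos: [0.5054, 0.1218, 0.079]
tcp_rot: [0.33, -0.625, 0.626, -0.328]
contact_force: [-4.1, -3.1, 9.8]
opening: 0.38
```

Request:
send_rows([
  [[0, 0.0015, 0], [0, 0.0225, 0]],
  [[0, 0.0015, 0], [0, 0.0225, 0]],
  [[0, 0.0015, 0], [0, 0.0225, 0]],
  [[0, 0.0015, 0], [0, 0.0225, 0]],
  [[0, 0.0015, 0], [0, 0.0225, 0]],
  [[0, 0.0015, 0], [0, 0.0225, 0]],
  [[0, 0.0015, 0], [0, 0.0225, 0]],
  [[0, 0, 0], [0, 0, 0]],
])

```text
time: 15.85
eef_pos: [0.5086, 0.1223, 0.0784]
tcp_rot: [-0.009, -0.707, 0.708, 0.003]
contact_force: [2.8, -1.8, 5.8]
opening: 0.382
```

```bash
python3 -c "
from h import *
s=get_state();print({k:np.round(v,3) for k,v in s.items()});to([.5055,.122,.08])"
```

```text
{'time': np.float64(15.85), 'qpos': array([ 4.300e-02,  1.570e-01,  2.067e+00, -2.000e-03,  9.100e-01,
        1.631e+00]), 'dq': array([-0.002, -0.001,  0.002,  0.007, -0.   , -0.074]), 'joint_efforts': array([  0.833, -26.918, -19.745,   0.567,   0.725,   0.627]), 'eef_pos': array([0.509, 0.122, 0.078]), 'tcp_rot': array([-0.009, -0.707,  0.708,  0.003]), 'contact_force': array([ 2.811, -1.787,  5.81 ]), 'wrist_torque': array([-0.312, -0.558,  0.244]), 'opening': np.float64(0.382)}
t 15.85 jaw az -1.587 tilt deg 0.48 ry units 0.0 q [ 0.04  0.16  2.07 -0.    0.91  1.63]
shift before turn [ 0.026 -0.013  0.003] dist 0.0035
after turn [ 0.026 -0.013  0.003] dist 0.0035
```

Request:
send_rows([
  [[0, 0.001, 0], [0, 0.0125, 0]],
  [[0, 0.001, 0], [0, 0.0125, 0]],
  [[0, 0, 0], [0, 0, 0]],
])

```text
time: 16.15
eef_pos: [0.5094, 0.1218, 0.0784]
tcp_rot: [-0.065, -0.704, 0.705, 0.058]
contact_force: [5.2, -3.5, 5.6]
opening: 0.378
```

```bash
python3 -c "
from h import *
s=get_state();print({k:np.round(v,3) for k,v in s.items()});to([.5055,.122,.08])"
```

```text
{'time': np.float64(16.15), 'qpos': array([ 0.042,  0.157,  2.066, -0.003,  0.908,  1.788]), 'dq': array([-0.003,  0.001,  0.   ,  0.007, -0.002, -0.035]), 'joint_efforts': array([  2.361, -26.932, -19.081,   0.813,   1.044,   0.224]), 'eef_pos': array([0.509, 0.122, 0.078]), 'tcp_rot': array([-0.065, -0.704,  0.705,  0.058]), 'contact_force': array([ 5.177, -3.515,  5.589]), 'wrist_torque': array([-0.641, -0.725,  0.023]), 'opening': np.float64(0.378)}
t 16.15 jaw az -1.744 tilt deg 0.59 ry units 0.0 q [ 0.04  0.16  2.07 -0.    0.91  1.79]
shift before turn [ 0.032 -0.013  0.004] dist 0.0042
after turn [ 0.032 -0.013  0.004] dist 0.0042
```

Request:
send_rows([
  [[0, 0.001, 0], [0, 0.0125, 0]],
  [[0, 0.001, 0], [0, 0.0125, 0]],
  [[0, 0, 0], [0, 0, 0]],
])

```text
time: 16.45
eef_pos: [0.5094, 0.1212, 0.0783]
tcp_rot: [-0.119, -0.697, 0.698, 0.112]
contact_force: [4.5, -5.0, 5.3]
opening: 0.382
```

```bash
python3 -c "
from h import *
s=get_state();print({k:np.round(v,3) for k,v in s.items()});to([.5055,.122,.08])"
```

```text
{'time': np.float64(16.45), 'qpos': array([ 0.042,  0.158,  2.066, -0.005,  0.908,  1.943]), 'dq': array([-0.001, -0.001, -0.   ,  0.002,  0.   , -0.037]), 'joint_efforts': array([  2.709, -26.547, -18.972,   1.329,   0.906,   0.611]), 'eef_pos': array([0.509, 0.121, 0.078]), 'tcp_rot': array([-0.119, -0.697,  0.698,  0.112]), 'contact_force': array([ 4.522, -5.048,  5.274]), 'wrist_torque': array([-0.912, -0.723,  0.396]), 'opening': np.float64(0.382)}
t 16.45 jaw az -1.899 tilt deg 0.6 ry units 0.0 q [ 0.04  0.16  2.07 -0.01  0.91  1.94]
shift before turn [ 0.033 -0.014  0.004] dist 0.0043
after turn [ 0.033 -0.014  0.004] dist 0.0043
```

Request:
send_rows([
  [[0, 0, 0], [0, 0.0125, 0]],
  [[0, 0, 0], [0, 0.0125, 0]],
  [[0, 0, 0], [0, 0, 0]],
])

```text
time: 16.75
eef_pos: [0.5095, 0.1205, 0.0783]
tcp_rot: [-0.173, -0.685, 0.688, 0.165]
contact_force: [4.5, -7.0, 5.5]
opening: 0.381
```

```bash
python3 -c "
from h import *
s=get_state();print({k:np.round(v,3) for k,v in s.items()});to([.5055,.122,.08])"
```

```text
{'time': np.float64(16.75), 'qpos': array([ 0.041,  0.158,  2.066, -0.008,  0.908,  2.1  ]), 'dq': array([-0.001, -0.   , -0.002,  0.003, -0.   , -0.037]), 'joint_efforts': array([  3.914, -26.882, -19.024,   1.878,   0.976,   0.724]), 'eef_pos': array([0.509, 0.121, 0.078]), 'tcp_rot': array([-0.173, -0.685,  0.688,  0.165]), 'contact_force': array([ 4.547, -7.005,  5.471]), 'wrist_torque': array([-1.361, -0.696,  0.564]), 'opening': np.float64(0.381)}
t 16.75 jaw az -2.054 tilt deg 0.66 ry units 0.0 q [ 0.04  0.16  2.07 -0.01  0.91  2.1 ]
shift before turn [ 0.035 -0.015  0.005] dist 0.0046
after turn [ 0.035 -0.015  0.005] dist 0.0046
```

Request:
send_rows([
  [[0, 0, 0], [0, 0.0125, 0]],
  [[0, 0, 0], [0, 0.0125, 0]],
  [[0, 0, 0], [0, 0, 0]],
])

```text
time: 17.05
eef_pos: [0.5084, 0.1206, 0.078]
tcp_rot: [-0.226, -0.67, 0.672, 0.221]
contact_force: [1.5, -8.5, 6.7]
opening: 0.377
```

```bash
python3 -c "
from h import *
s=get_state();print({k:np.round(v,3) for k,v in s.items()});to([.5055,.122,.08])
c=read_camera('side')['img'];cv2.imwrite('pics/s2.png',cv2.resize(c[180:280,225:355],None,fx=6,fy=6,interpolation=cv2.INTER_CUBIC))"
```

```text
{'time': np.float64(17.05), 'qpos': array([ 0.041,  0.157,  2.067, -0.006,  0.911,  2.259]), 'dq': array([-0.002,  0.   ,  0.   ,  0.005, -0.002, -0.035]), 'joint_efforts': array([  4.275, -26.247, -19.839,   1.537,   0.312,   0.156]), 'eef_pos': array([0.508, 0.121, 0.078]), 'tcp_rot': array([-0.226, -0.67 ,  0.672,  0.221]), 'contact_force': array([ 1.459, -8.489,  6.683]), 'wrist_torque': array([-1.315, -0.29 , -0.005]), 'opening': np.float64(0.377)}
t 17.05 jaw az -2.215 tilt deg 0.47 ry units 0.0 q [ 0.04  0.16  2.07 -0.01  0.91  2.26]
shift before turn [ 0.026 -0.017  0.006] dist 0.0038
after turn [ 0.026 -0.017  0.006] dist 0.0038
```

Request:
send_rows([
  [[0, 0, 0], [0, 0, 0]],
  [[0, 0, 0], [0, 0, 0]],
  [[0, 0, 0], [0, 0, 0]],
  [[0, 0, 0], [0, 0, 0]],
  [[0, 0, 0], [0, 0, 0]],
], gripper=0.25)

```text
time: 17.6
eef_pos: [0.505, 0.1229, 0.0751]
tcp_rot: [-0.224, -0.671, 0.671, 0.224]
contact_force: [-0.9, 0.1, 0.2]
opening: 0.751
```

Request:
send_rows([
  [[0, 0, 0], [0, -0.0225, 0]],
  [[0, 0, 0], [0, -0.0225, 0]],
  [[0, 0, 0], [0, -0.0225, 0]],
  [[0, 0, 0], [0, -0.0225, 0]],
  [[0, 0, 0], [0, -0.0225, 0]],
  [[0, 0, 0], [0, -0.0225, 0]],
  [[0, 0, 0], [0, -0.0225, 0]],
  [[0, 0, 0], [0, -0.0225, 0]],
  [[0, 0, 0], [0, -0.0225, 0]],
  [[0, 0, 0], [0, -0.0225, 0]],
  [[0, 0, 0], [0, 0, 0]],
])

```text
time: 18.7
eef_pos: [0.5053, 0.1229, 0.0753]
tcp_rot: [-0.265, 0.656, -0.655, 0.265]
contact_force: [0.4, -0.1, 0.3]
opening: 0.754
```

```bash
python3 -c "
from h import *
print(get_state()['contact_force'],get_state()['wrist_torque']);to([.5055,.122,.074])"
```

```text
[ 0.38614827 -0.13998877  0.32863581] [-0.08725341  0.03246434 -0.04383095]
t 18.7 jaw az -0.802 tilt deg 0.02 ry units 0.0 q [0.04 0.16 2.07 0.   0.91 0.85]
shift before turn [0.004 0.011 0.006] dist 0.0016
after turn [0.004 0.011 0.006] dist 0.0016
```

View pics/s2.png

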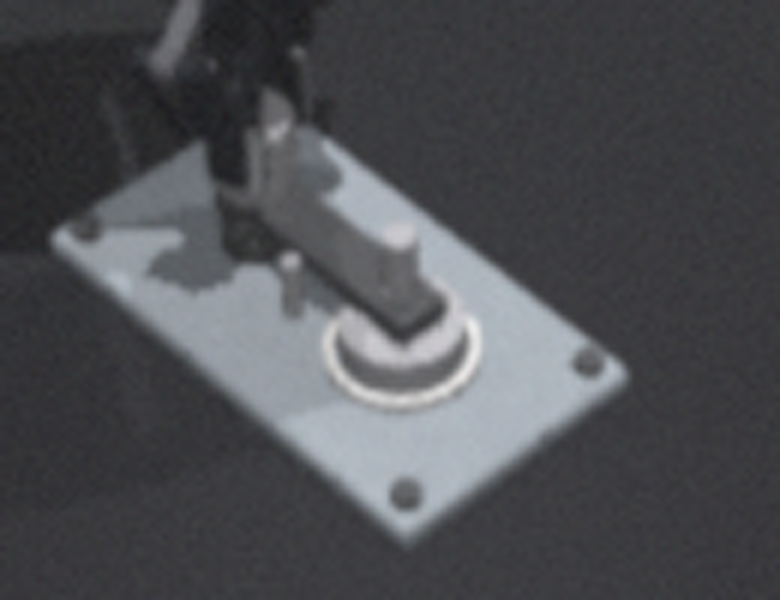

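The side view shows the bar still over the disc and sunk close to it. As a test I'll regrip harder and turn again. If the nut is tight, the torque should rise at once.

Request:
send_rows([
  [[0, 0, 0], [0, 0, 0]],
  [[0, 0, 0], [0, 0, 0]],
  [[0, 0, 0], [0, 0, 0]],
  [[0, 0, 0], [0, 0, 0]],
  [[0, 0, 0], [0, 0, 0]],
  [[0, 0, 0], [0, 0, 0]],
], gripper=1, grip_force=60)

```text
time: 19.3
eef_pos: [0.5057, 0.1225, 0.0758]
tcp_rot: [0.265, -0.655, 0.656, -0.265]
contact_force: [-1.6, -2.4, 3.3]
opening: 0.378
```

Request:
send_rows([
  [[0, 0, 0], [0, 0.01, 0]],
  [[0, 0, 0], [0, 0.01, 0]],
  [[0, 0, 0], [0, 0, 0]],
])

```text
time: 19.6
eef_pos: [0.5064, 0.123, 0.0758]
tcp_rot: [0.224, -0.67, 0.671, -0.226]
contact_force: [2.9, 0.0, 0.3]
opening: 0.377
```

```bash
python3 -c "
from h import *
s=get_state();print(s['contact_force'],s['wrist_torque'],s['joint_efforts'][5],s['opening']);to([.5055,.122,.074])"
```

```text
[2.8903456  0.0419641  0.30400217] [ 0.20173717 -0.45241976  1.16757156] 1.307511180639267 0.3767370823358791
t 19.6 jaw az -0.923 tilt deg 0.18 ry units 0.0 q [ 0.04  0.16  2.07 -0.    0.91  0.97]
shift before turn [0.011 0.015 0.002] dist 0.0022
after turn [0.011 0.015 0.002] dist 0.0022
```

Request:
send_rows([
  [[0, 0, 0], [0, 0.01, 0]],
  [[0, 0, 0], [0, 0.01, 0]],
  [[0, 0, 0], [0, 0, 0]],
])

```text
time: 19.9
eef_pos: [0.5081, 0.1237, 0.0759]
tcp_rot: [0.179, -0.683, 0.683, -0.185]
contact_force: [7.0, 4.4, -3.7]
opening: 0.37
```

```bash
python3 -c "
from h import *
s=get_state();print(s['contact_force'],s['wrist_torque'],s['joint_efforts'][5],s['opening']);to([.5055,.122,.074])"
```

```text
[ 7.02710154  4.36229137 -3.73179766] [ 0.71972365 -1.36146623  1.09609645] 1.2471850588917732 0.3695779026754887
t 19.9 jaw az -1.05 tilt deg 0.49 ry units 0.0 q [0.04 0.16 2.07 0.   0.9  1.09]
shift before turn [0.026 0.016 0.002] dist 0.0037
after turn [0.026 0.016 0.002] dist 0.0037
```

Torque went straight to about 1.1 N m, far above the 0.06 N m turning torque, and then the pads slipped. The nut is tight, so I'll release and rise.

Request:
send_rows([
  [[0, 0, 0], [0, 0, 0]],
  [[0, 0, 0], [0, 0, 0]],
  [[0, 0, 0], [0, 0, 0]],
  [[0, 0, 0], [0, 0, 0]],
  [[0, 0, 0], [0, 0, 0]],
], gripper=0.2)

```text
time: 20.4
eef_pos: [0.5053, 0.1227, 0.0754]
tcp_rot: [-0.181, 0.684, -0.684, 0.181]
contact_force: [-0.1, 0.4, -0.0]
opening: 0.804
```

Request:
send_rows([
  [[0, -0.2, 0], [0, 0, 0]],
  [[0, -0.348, 0], [0, 0, 0]],
  [[0, -0.348, 0], [0, 0, 0]],
  [[0, -0.348, 0], [0, 0, 0]],
  [[0, -0.2, 0], [0, 0, 0]],
  [[-0.3, 0, 0], [0, 0, 0]],
  [[-0.3, 0, 0], [0, 0, 0]],
  [[0, 0, 0], [0, 0, 0]],
  [[0, 0, 0], [0, 0, 0]],
])

```text
time: 21.3
eef_pos: [0.5678, 0.1584, 0.248]
tcp_rot: [-0.182, 0.684, -0.683, 0.18]
contact_force: [-0.1, 0.3, -0.3]
opening: 0.797
```

```bash
python3 -c "
from h import *
s=get_state(); print(s['eef_pos'],s['contact_force'])
a=read_camera('top')['img'];b=read_camera('side')['img']
f=lambda i:cv2.resize(i,(400,300),interpolation=cv2.INTER_CUBIC)
cv2.imwrite('pics/end.png',np.vstack([np.hstack([f(a),f(b)]),np.hstack([f(a[222:320,212:342]),f(b[180:278,225:355])])]))"
```

```text
[0.56784644 0.15840855 0.24796162] [-0.13948053  0.31057784 -0.34171024]
```

View pics/end.png

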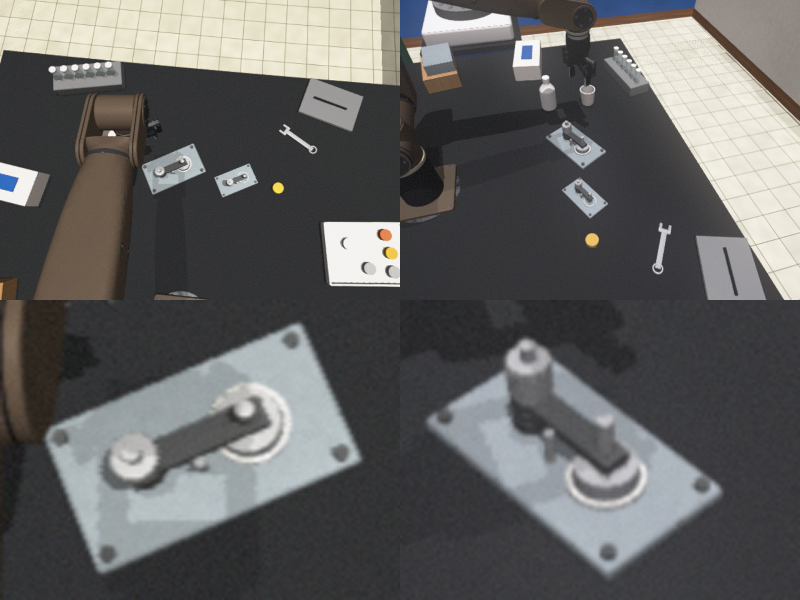

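The final view shows the bar against its pin over the disc, and the stud end standing further out of the nut than before. Bottle, beaker, wrench and brass disc look undisturbed, and the arm is clear at z 0.248.

```bash
python3 -c "
from plant import *
print(sign_off())"
```

```text
the job is handed in; nothing more can be done
None
```

The disc is clamped and the job was handed in at about 21 s of the 61 s allowed; `sign_off` gives no verdict.

- **Clamp bar:** I chose the larger stage; its plate measured about 116 x 212 mm against the 120 x 215 mm given. I pinched the post and swung the bar about 0.9 rad, until the force at the stop rose to about 13 N. The wrist view then showed the bar against its pin and parallel to the plate.
- **Nut:** I screwed it down clockwise following its descent, turning the gripper 4.7 rad in all. The pads began slipping near the end. I regripped at 60 N and turned again. The torque rose at once to about 1.1 N m, against 0.06 N m to turn it freely, so I take it as tight.
- **Last pictures:** The bar was over the disc at its stop, and the stud stood further out of the nut than before. The bystanders looked undisturbed, and the arm was clear with no contact force.

**What disagreed or was not checked:**
- The cameras differed by up to about 5 to 7 mm on the nut and post positions. I used averages and then the wrist view.
- Slip in the grip means the gripper's turn does not measure the nut's turn exactly.
- I judged tightness from the torque and the pictures, and did not measure the bar's final height.

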